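# Check the ratchet of the locking forceps

## Robot

A 6-joint arm with a two-finger parallel gripper is mounted at the origin on the work surface. World frame = base frame: x ahead of the robot, y to its left, z up, the work surface at z = 0. Lengths are in m, angles in rad, forces in N, time in s.
With the tool pointing down it reaches from about 0.325 to 0.925 m from the base axis. Payload 3.1 kg.
Tool frame: the origin (TCP) lies on the centre line of the jaws, within the pads' length; the fingertips stand 22 mm ahead of it and the grasp point (between the pads) lies 3 mm ahead of it (r.tip_extent is the distance from the TCP to the fingertips, in m); z points along the fingers, y is the direction in which the jaws open and shut (so a half turn about z gives the same grasp; the last joint's range is limited). The gripper opens to 85 mm and grips with 20 to 120 N. Pads are 22 mm wide; open, the fingers measure 114 mm over their backs; the gripper's body (76 mm by 85 mm) begins 54 mm behind the grasp point. The pads swing forward as they close: fully open they stand 13 mm farther back than shut.
Start: joints at [1.219, 0.217, 1.613, -0, 1.311, -0.112], TCP at [0.148, 0.607, 0.253] pointing down, gripper open.
Joint ranges: [-2.75, 2.75], [-0.78, 2.1], [0.31, 2.55], [-1.13, 4.27], [0.13, 2.63], [-2.58, 2.58]. Speed limits (rad/s): [2.79, 2.79, 3.14, 3.14, 3.14, 3.14].

## Interface

Orientations are given as [roll, pitch, yaw] about the fixed x, y, z axes, in that order (R = Rz(yaw) Ry(pitch) Rx(roll)).
In Python, from rig import r, readout, vision, ticket gives the robot as it stands. Calls block until the motion is done:
- r.move_pose(position, orientation): joint-space move of the TCP to a pose.
- r.move_linear(position, orientation=None, velocity=0.15): straight line of the TCP; orientation=None keeps the orientation; velocity is the mean speed in m/s.
- r.goto_joints(angles): joint-space move.
- r.let_go() and r.clamp(effort=None): open the fingers fully, or close them until they stop; effort is the grip in N (None keeps the last).
- r.wait(seconds).
- r.ik(position, orientation): joint angles nearest the present ones, or None.
- readout.read_state(): the state.
- vision.capture(name): name is "side" or "top"; returns a dict with "img" (384x512x3 uint8, red, green, blue), "depth" (384x512 float32, m along the optical axis (not along the pixel's ray), 0 where there is no reading), "camera_matrix" (3x3 intrinsics, pixels), "origin" and "attitude" of the camera in the world. Camera axes: x right, y down, z forward; pixel columns grow to the right and rows downward; lengths in m; the calibration is good to about 2 mm. A picture is of the moment at which its call begins.
A pose or a line that the arm cannot do raises r.Unreachable and nothing moves.
- ticket.hand_in(): hands the job in, once; it reports no verdict.
The state is a dict: "t": time; "q": joint angles; "joint_velocities": joint speeds; "joint_torque": joint torques, N m; "position": TCP position; "orientation": TCP orientation; "ft_force": force on the tool from outside, world axes, zero at the start; "ft_torque": the same for the moment, N m; "gripper_width": finger opening in m.
Only numpy, scipy, OpenCV 4.12 (cv2) and the standard library are available. Lean on these libraries where they do the work, as an engineer would, in place of code of your own. Each camera call takes 0.05 s, during which the arm holds its last target.

## Task

Before the next jar is sampled, check the ratchet of the locking forceps (the longer instrument, with toothed ratchet bars between its handles). Squeeze the handles together until the ratchet catches, let go and move clear for a moment so that it is seen to hold by itself; then press down the finger ring of the handle whose ratchet bar runs underneath, so that the teeth part and the handles spring fully open, and let go. Leave the plain scissors on the other stand alone.

Things in the scene. Friction and masses are not known exactly. Their poses are not given: they have to be found in the camera images.
- forceps: Steel locking forceps, 205 mm, level on a fixed stand with a dark mat. Origin on the table under the pivot; x to the jaws (68 mm), rings at -x, z up. Handles mirror each other about x; 6.4 mm round bars centred 45 mm up, free below. Squeeze along y at x = -60 mm: 50 mm over the bars open, 26 mm shut, 8 to 15 N. Ratchet bars at x = -104 mm: left (+y) handle's on top, right's beneath, with teeth.
- handle_high (a joint): Closing angle (rad) of the left (+y) handle; the right one always mirrors it. 0 = fully open, where a spring returns it; the two ratchet teeth hold it at about 0.15 and 0.19; 0.204 = hard stop, safe to squeeze to.
- low_ring (a point): On the finger ring (31 mm across, hole 19 mm) of the right (-y) handle, the one with the ratchet bar beneath: level with its top, 48 mm up, 2 mm outward of its middle; 126 mm from the pivot, y = -24 mm when shut. Press with something over 20 mm wide, such as shut fingers: 7 to 12 mm down (3 to 5 N) frees the teeth, a stop comes at 14 mm. The left ring (44 mm away when shut) does not yield.
- scissors: Bystander, to be left alone: plain shorter scissors (170 mm) fixed on a stand of the same kind, without ratchet bars. Origin on the table under the pivot, x towards the blade tips, rings towards -x, 45 mm above the table.

How it is judged:
On the way, in this order (a step that is already met when the one before it is completed fails the run):
1. the forceps are shut on a ratchet tooth and hold by themselves, with the robot clear of them (value of joint handle_high above 0.12 rad and contact force between forceps and the fingers below 0.05 N and contact force between forceps and the arm below 0.05 N), for 0.3 s.
2. the teeth are parted and the handles have sprung open (value of joint handle_high below 0.04 rad), for 0.1 s.
At the end, for the whole second after the job is handed in: After having held by their ratchet with the robot clear (for at least 0.3 s), the forceps stand open again: closing angle under 0.04 rad, nothing touching them (value of joint handle_high below 0.04 rad and contact force between forceps and the fingers below 0.05 N and contact force between forceps and the arm below 0.05 N).
It fails at once if the scissors are pushed with more than 5 N (contact force between scissors and the fingers above 5 N or contact force between scissors and the arm above 5 N).
It also fails if it takes over 40 s, if anything falls off the work surface, if the arm or the gripper's body presses on something with over 40 N, if the wrist force passes 120 N, or if a joint passes its speed limit or range.

## Working session

There is one attempt and no reset: what is moved stays moved. The work goes in short steps, each a Python script; the robot and the scene stay as the last script left them, time stands still between calls to the robot, and variables do not carry over. Pictures are saved under pics/ and viewed, and the job is handed in when it is done.

```bash
ls; mkdir -p pics; python3 - <<'E'
from rig import r, readout, vision
import cv2,numpy as np
s=readout.read_state();print(s)
for n in("top","side"):
    c=vision.capture(n);cv2.imwrite(f"pics/{n}0.png",cv2.cvtColor(c["img"],cv2.COLOR_RGB2BGR));np.savez(f"{n}0.npz",**c)
    print(n,c["camera_matrix"],c["origin"],c["attitude"])
E
```

```text
pics
{'t': 0.0, 'q': array([ 1.21875746e+00,  2.17783542e-01,  1.61489416e+00,  3.08734689e-06,
        1.31126909e+00, -1.12257193e-01]), 'joint_velocities': array([ 0.00044596, -0.00173055,  0.00100085,  0.00060335,  0.00052903,
        0.00066277]), 'joint_torque': array([ 3.05499061e-04, -3.96850848e+01, -3.03853762e+01, -1.04612079e-04,
        9.77004849e-03, -1.18360958e-05]), 'position': array([0.14818813, 0.60641922, 0.25197083]), 'orientation': array([-3.13925367e+00, -2.66676944e-04,  2.90180987e+00]), 'ft_force': array([-0.24575742, -0.5041564 , -0.52867476]), 'ft_torque': array([ 0.00150574,  0.04833887, -0.05485958]), 'gripper_width': 0.08508957089422825}
top [[386.42576761   0.         255.45304715]
 [  0.         386.42576761 192.63218402]
 [  0.           0.           1.        ]] [ 0.46907872 -0.06448542  0.81084491] [-3.02200184e+00  1.90548987e-03 -1.59921722e+00]
side [[463.84942294   0.         251.112726  ]
 [  0.         463.84942294 193.32521105]
 [  0.           0.           1.        ]] [ 0.07598533 -0.72096506  0.83316053] [-2.32037998  0.00864868 -0.63209169]
```

View pics/top0.png

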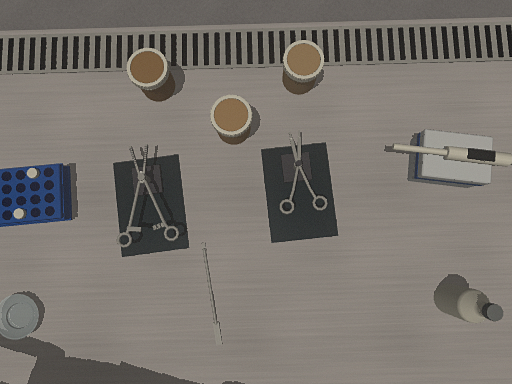

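View pics/side0.png

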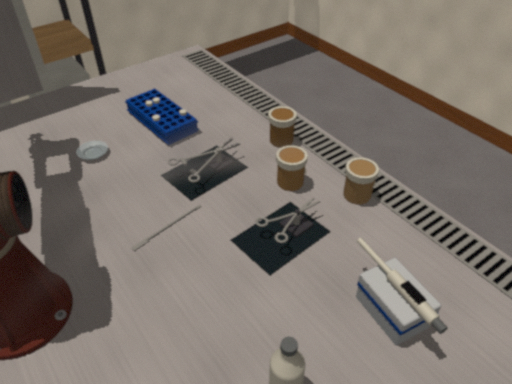

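The top view shows the forceps on the left mat (pivot about (141,177), rings about (124,239) and (171,232), ratchet bars between them). The scissors are on the right mat, with the pivot at about (298,163). Next I'll zoom in and measure.

```bash
cat > h.py <<'E'
import numpy as np,cv2
from scipy.spatial.transform import Rotation as R
def ray(c,uv):
    K=c["camera_matrix"];Rm=R.from_euler('xyz',c["attitude"]).as_matrix()
    return Rm@np.linalg.solve(K,np.array([uv[0],uv[1],1.]))
def onplane(c,uv,z):
    d=ray(c,uv);o=np.asarray(c["origin"]);return o+d*(z-o[2])/d[2]
def proj(c,p):
    Rm=R.from_euler('xyz',c["attitude"]).as_matrix();q=c["camera_matrix"]@(Rm.T@(np.asarray(p)-c["origin"]));return q[:2]/q[2]
E
python3 - <<'E'
from h import *
c=np.load("top0.npz");s=np.load("side0.npz")
def crop(c,x0,y0,x1,y1,n,k=6):
    im=cv2.resize(c["img"][y0:y1,x0:x1],None,fx=k,fy=k,interpolation=cv2.INTER_CUBIC)
    im=np.clip(im.astype(float)*1.4,0,255).astype(np.uint8)
    cv2.imwrite(n,cv2.cvtColor(im,cv2.COLOR_RGB2BGR))
crop(c,105,140,205,260,"pics/tz.png",5)
crop(s,155,130,255,200,"pics/sz.png",7)
for uv in [(141,177),(124,239),(171,232),(298,163),(155,70)]: print(uv,onplane(c,uv,.045).round(4),c["depth"][uv[1],uv[0]])
# high points over mat from depth
D=c["depth"];v,u=np.mgrid[140:260,105:205];K=c["camera_matrix"]
d=D[140:260,105:205];Rm=R.from_euler('xyz',c["attitude"]).as_matrix()
P=np.stack([(u-K[0,2])/K[0,0]*d,(v-K[1,2])/K[1,1]*d,d],-1)@Rm.T+c["origin"]
z=P[...,2]; print(np.histogram(z[d>0],bins=np.arange(-.01,.08,.005)))
m=((z>.035)&(d>0)); cv2.imwrite("pics/tm.png",cv2.resize((m*255).astype(np.uint8),None,fx=5,fy=5,interpolation=0))
E
```

```text
(141, 177) [0.5993 0.1631 0.045 ] 0.76779574
(124, 239) [0.4766 0.1957 0.045 ] 0.80390537
(171, 232) [0.4877 0.1031 0.045 ] 0.80573446
(298, 163) [ 0.6187 -0.153   0.045 ] 0.7707493
(155, 70) [0.8234 0.1356 0.045 ] 0.7493053
(array([   1, 3441, 6935,  358,  258,    5,    5,    3,    4,    4,   96,
        706,  133,    0,    0,    0,    0]), array([-0.01 , -0.005,  0.   ,  0.005,  0.01 ,  0.015,  0.02 ,  0.025,
        0.03 ,  0.035,  0.04 ,  0.045,  0.05 ,  0.055,  0.06 ,  0.065,
        0.07 ,  0.075]))
```

View pics/tz.png

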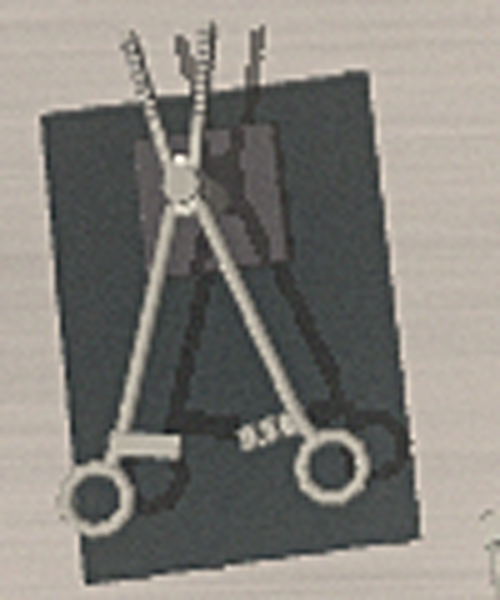

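View pics/tm.png

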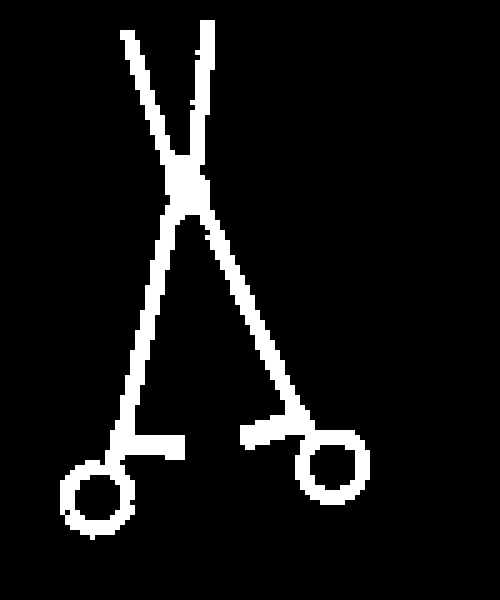

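View pics/sz.png

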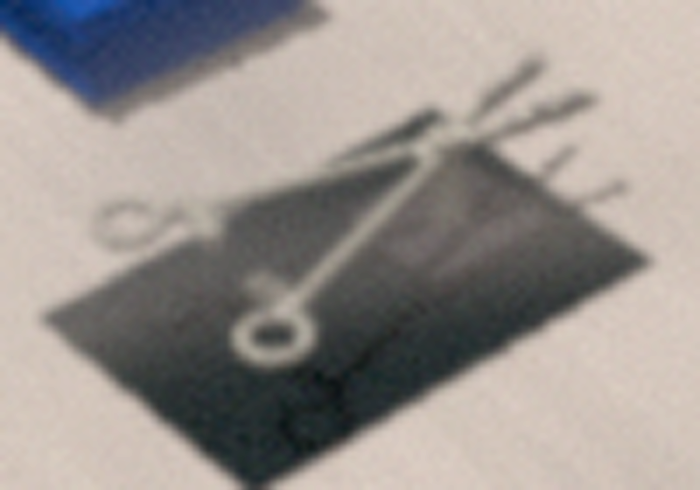

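```bash
python3 - <<'E'
from h import *
c=np.load("top0.npz");s=np.load("side0.npz")
D=c["depth"];v,u=np.mgrid[140:260,105:205];K=c["camera_matrix"]
d=D[140:260,105:205];Rm=R.from_euler('xyz',c["attitude"]).as_matrix()
P=np.stack([(u-K[0,2])/K[0,0]*d,(v-K[1,2])/K[1,1]*d,d],-1)@Rm.T+c["origin"]
m=((P[...,2]>.035)&(d>0)).astype(np.uint8)
cs,h=cv2.findContours(m,cv2.RETR_CCOMP,cv2.CHAIN_APPROX_NONE)
rings=[]
for i,k in enumerate(cs):
    if h[0][i][3]>=0 and cv2.contourArea(k)>20:
        (x,y),rad=cv2.minEnclosingCircle(k);M=cv2.moments(k)
        x,y=M['m10']/M['m00'],M['m01']/M['m00']
        p=onplane(c,(x+105,y+140),.046);rings.append(p);print("ring px",x+105,y+140,rad,p.round(4))
rings.sort(key=lambda p:-p[1]);L,Rr=rings
# bars lines: mask rows 48..80 (crop px), split left/right
pts={0:[],1:[]}
for row in range(50,82):
    xs=np.where(m[row])[0]
    for g in np.split(xs,np.where(np.diff(xs)>2)[0]+1):
        if len(g): pts[0 if g.mean()<36.5+(row-50)*.1 else 1].append(onplane(c,(g.mean()+105,row+140),.047)[:2])
ln=[]
for k in pts:
    f=cv2.fitLine(np.array(pts[k],np.float32),cv2.DIST_HUBER,0,.001,.001).ravel();ln.append(f);print(k,len(pts[k]),f.round(4))
A=np.array([[ln[0][0],-ln[1][0]],[ln[0][1],-ln[1][1]]]);t=np.linalg.solve(A,ln[1][2:]-ln[0][2:]);X=ln[0][2:]+t[0]*ln[0][:2]
print("intersect",X)
mid=(L+Rr)/2
ax=X-mid[:2];print("len mid",np.linalg.norm(ax),"yaw from mid",np.arctan2(ax[1],ax[0]))
dy=(L-Rr)[:2];print("ring sep",np.linalg.norm(dy),"yaw from rings",np.arctan2(-dy[0],dy[1]))
print("dists",np.linalg.norm(L[:2]-X),np.linalg.norm(Rr[:2]-X))
for n,p in(("L",L),("R",Rr),("piv",[*X,.045])):print(n,"side px",proj(s,p))
# mask pivot blob and mat for yaw
g=cv2.cvtColor(c["img"],cv2.COLOR_RGB2GRAY)[140:265,100:205];mm=(g<75).astype(np.uint8)
cs,_=cv2.findContours(mm,cv2.RETR_EXTERNAL,cv2.CHAIN_APPROX_NONE);k=max(cs,key=cv2.contourArea);b=cv2.boxPoints(cv2.minAreaRect(k))+[100,140]
Q=[onplane(c,q,.001)[:2] for q in b];print(np.array(Q).round(4));
for i in range(4):e=Q[(i+1)%4]-Q[i];print(np.linalg.norm(e),np.arctan2(e[1],e[0]))
E
```

```text
ring px 124.08125 239.08125 5.385264873504639 [0.4764 0.1952 0.046 ]
ring px 171.13457556935816 232.80331262939958 5.4747419357299805 [0.4861 0.1026 0.046 ]
0 32 [ 0.9777 -0.2099  0.5495  0.175 ]
1 32 [0.9101 0.4144 0.5409 0.1319]
intersect [0.60799336 0.16247705]
len mid 0.1274579531602179 yaw from mid 0.10656485936343378
ring sep 0.09305789782075 yaw from rings 0.10389937104022737
dists 0.13556864561202153 0.135801650019119
L side px [172.77776734 160.98661314]
R side px [193.58856188 177.61460705]
piv side px [220.19956267 149.32292822]
[[0.6686 0.2445]
 [0.6816 0.1004]
 [0.4534 0.0754]
 [0.4413 0.2149]]
0.14475696434909435 -1.480562902380409
0.22951325097216063 -3.032491384867423
0.1400308514217802 1.6576413388102909
0.2291769559443751 0.12976374883748584
```

Measured: forceps yaw is about 0.105 rad and the rings are 93 mm apart when open. The pivot is at about (0.600, 0.162), from the screw and the bar and ring geometry agreeing to about 4 mm. The squeeze point is therefore about (0.540, 0.1547).

```bash
python3 - <<'E'
from rig import r, readout, vision
from h import *
o=[np.pi,0,.105-np.pi]
q=r.ik([.540,.1547,.15],o);print(q)
r.move_pose([.540,.1547,.15],o)
r.move_linear([.540,.1547,.046],velocity=.08)
s=readout.read_state();print(s["t"],s["position"],s["ft_force"],s["gripper_width"],s["q"])
c=vision.capture("side");cv2.imwrite("pics/s1.png",cv2.cvtColor(cv2.resize(c["img"][90:240,120:300],None,fx=4,fy=4),cv2.COLOR_RGB2BGR))
E
```

```text
[ 0.15406729  0.19532555  1.84640946  0.          1.09985765 -1.52172904]
3.725 [0.54065474 0.15481927 0.04672096] [-0.00776197 -0.44667628 -0.11743271] 0.08537887591878349 [ 1.54092076e-01  3.50789853e-01  1.88388593e+00  1.59820131e-05
  9.05461981e-01 -1.52175114e+00]
```

View pics/s1.png

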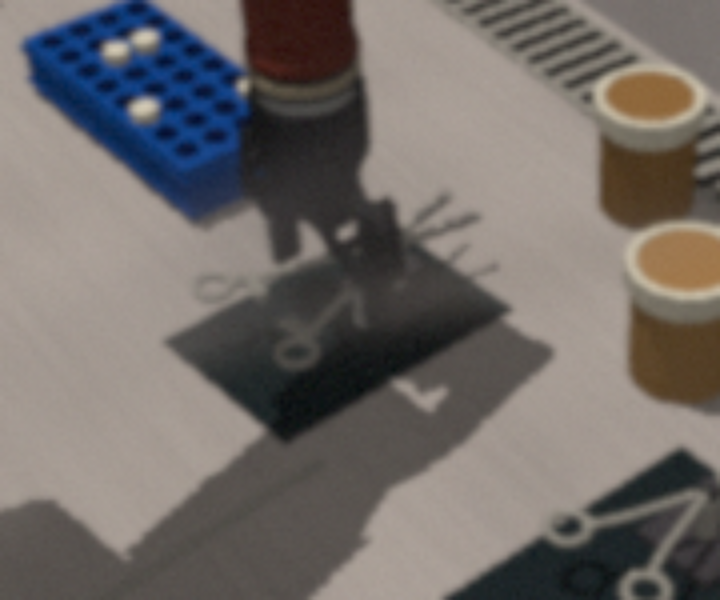

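The side view shows the open fingers straddling both handles, around (350,270) in this crop. There's no contact force, so I'll squeeze.

```bash
python3 - <<'E'
from rig import r, readout, vision
from h import *
def st(k):
    s=readout.read_state();print(k,round(s["t"],2),s["position"].round(4),s["ft_force"].round(2),round(s["gripper_width"],4))
r.clamp(30);r.wait(.3);st("clamped")
r.let_go();r.wait(.2);st("open")
r.move_linear([.540,.1547,.15],velocity=.12);st("up")
r.move_linear([.46,-.0,.22],velocity=.25);st("aside")
for n in("top","side"):
    c=vision.capture(n);np.savez(f"{n}2.npz",**c)
    cr=c["img"][130:265,100:240] if n=="top" else c["img"][90:240,120:300]
    cv2.imwrite(f"pics/{n}2.png",cv2.cvtColor(cv2.resize(cr,None,fx=4,fy=4),cv2.COLOR_RGB2BGR))
st("end")
E
```

```text
clamped 4.67 [0.5404 0.1564 0.047 ] [-1.38  5.78  4.01] 0.0241
open 5.48 [0.54   0.1546 0.046 ] [ 0.16 -0.19  0.34] 0.0855
up 6.5 [0.5392 0.1546 0.149 ] [ 0.05 -0.07 -0.45] 0.0857
aside 7.4 [4.599e-01 4.000e-04 2.194e-01] [-0.04  0.18  0.07] 0.0856
end 7.5 [0.4599 0.0009 0.2191] [-0.97  0.71 -0.36] 0.0856
```

View pics/top2.png

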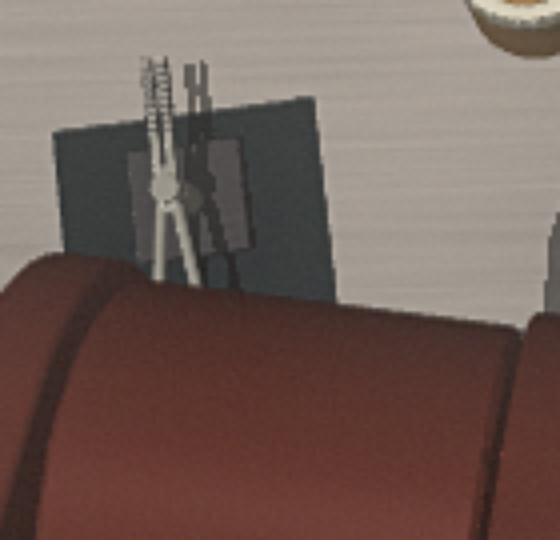

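View pics/side2.png

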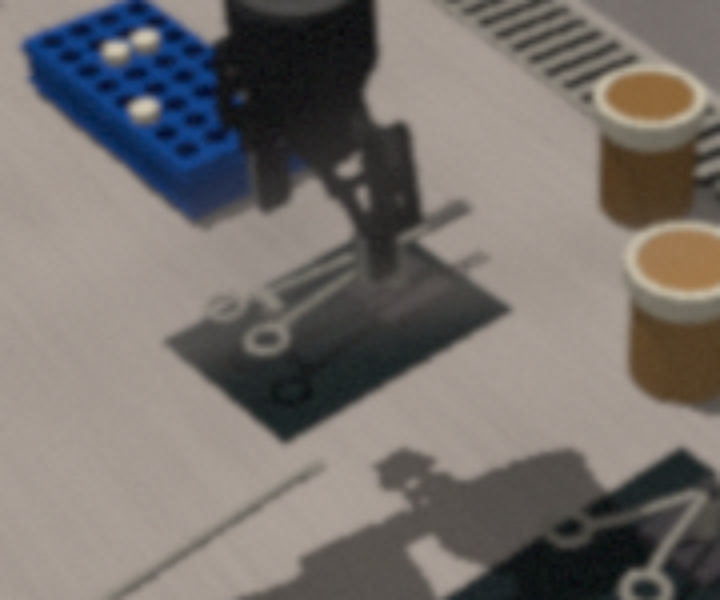

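Both views show the handles shut and holding by themselves, with the robot clear. In the side crop the right ring is at about (266,340), which is px (186,174.6).

```bash
python3 - <<'E'
from h import *
s=np.load("side2.npz")
# ring pixel check: bright pixels around
for n,uv in(("R",(186.1,174.6)),("L",(120+223/4-.4,90+307/4-.4))): print(n,onplane(s,uv,.046).round(4))
a=.105;X=np.array([.600,.1615]);Rz=np.array([[np.cos(a),-np.sin(a)],[np.sin(a),np.cos(a)]])
print("pred lowring",X+Rz@[-.1237,-.024],"px ring centre",proj(s,[*(X+Rz@[-.1237,-.022]),.046]))
im=s["img"][150:195,160:215];cv2.imwrite("pics/sr.png",cv2.cvtColor(cv2.resize(im,None,fx=12,fy=12,interpolation=0),cv2.COLOR_RGB2BGR))
E
```

```text
R [0.4766 0.1247 0.046 ]
L [0.4708 0.1711 0.046 ]
pred lowring [0.47949664 0.12466753] px ring centre [186.60086791 173.80561052]
```

View pics/sr.png

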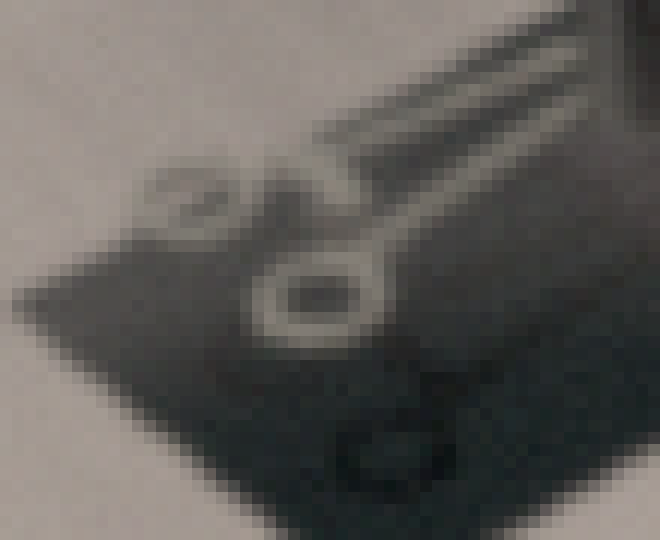

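The ring centre comes out at about (0.477, 0.125) from the side ray, against (0.4795, 0.1266) predicted, so they agree to about 3 mm. I'll press with shut fingers at (0.4775, 0.123).

```bash
python3 - <<'E'
from rig import r, readout, vision
from h import *
def st(k):
    s=readout.read_state();print(k,round(s["t"],2),s["position"].round(4),s["ft_force"].round(2),round(s["gripper_width"],4));return s
o=[np.pi,0,.105-np.pi];x,y=.4775,.123
r.clamp(30);st("shut")
r.move_linear([x,y,.15],o,velocity=.2)
r.move_linear([x,y,.078],velocity=.1);r.wait(.2);st("near")
for z in(.072,.069,.067,.065,.063,.061,.0595):
    r.move_linear([x,y,z],velocity=.03);r.wait(.15);st(z)
c=vision.capture("side");np.savez("side3.npz",**c)
cv2.imwrite("pics/side3.png",cv2.cvtColor(cv2.resize(c["img"][90:240,120:300],None,fx=4,fy=4),cv2.COLOR_RGB2BGR))
E
```

```text
shut 8.27 [ 0.46 -0.    0.22] [-0.22  0.04 -0.09] 0.0001
near 10.2 [0.4782 0.1231 0.0789] [ 0.38 -0.39 -0.45] 0.0
0.072 10.7 [0.4775 0.123  0.072 ] [ 0.62  0.69 -0.96] -0.0001
0.069 11.1 [0.4781 0.123  0.0693] [0.79 1.2  1.85] 0.0
0.067 11.5 [0.478  0.123  0.0673] [ 1.79 -0.25  2.91] 0.0002
0.065 11.9 [0.4764 0.1233 0.0644] [-0.96  0.41  2.83] -0.0005
0.063 12.3 [0.4768 0.1231 0.0627] [-2.04  1.66  2.94] -0.0002
0.061 12.7 [0.4771 0.123  0.0608] [-3.53  1.79  3.17] -0.0003
0.0595 13.1 [0.4773 0.123  0.0594] [-2.96  2.74  3.03] 0.0
```

View pics/side3.png

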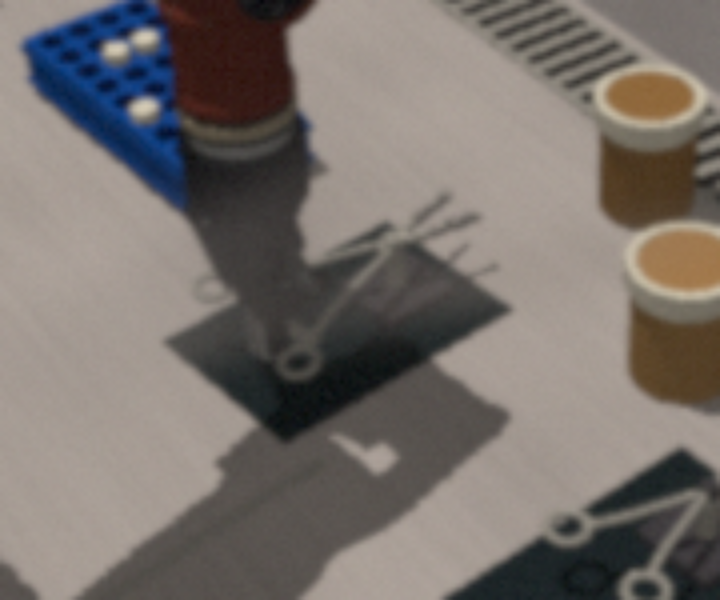

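The handles have sprung open (the jaws in the crop are spread at about (450,205)). The pressed ring has slid out to about (298,360). Lifting off now and retreating.

```bash
python3 - <<'E'
from rig import r, readout, vision
from h import *
def st(k):
    s=readout.read_state();print(k,round(s["t"],2),s["position"].round(4),s["ft_force"].round(2));return s
x,y=.4775,.123
r.move_linear([x,y,.08],velocity=.05);r.wait(.1);st("lift")
r.move_linear([x,y,.2],velocity=.15)
r.move_pose([.148,.607,.25],[np.pi,0,2.9]);r.wait(.3);st("away")
for n in("top","side"):
    c=vision.capture(n)
    cr=c["img"][130:265,100:240] if n=="top" else c["img"][90:240,120:300]
    cv2.imwrite(f"pics/{n}4.png",cv2.cvtColor(cv2.resize(cr,None,fx=4,fy=4),cv2.COLOR_RGB2BGR))
E
```

```text
lift 13.81 [0.4776 0.1228 0.0799] [-0.01 -0.44  0.82]
away 17.17 [0.1486 0.6068 0.2501] [-1.1   0.1   0.35]
```

View pics/top4.png

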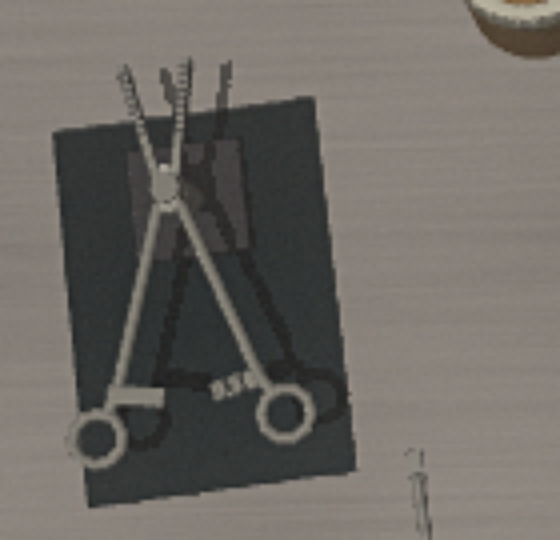

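View pics/side4.png

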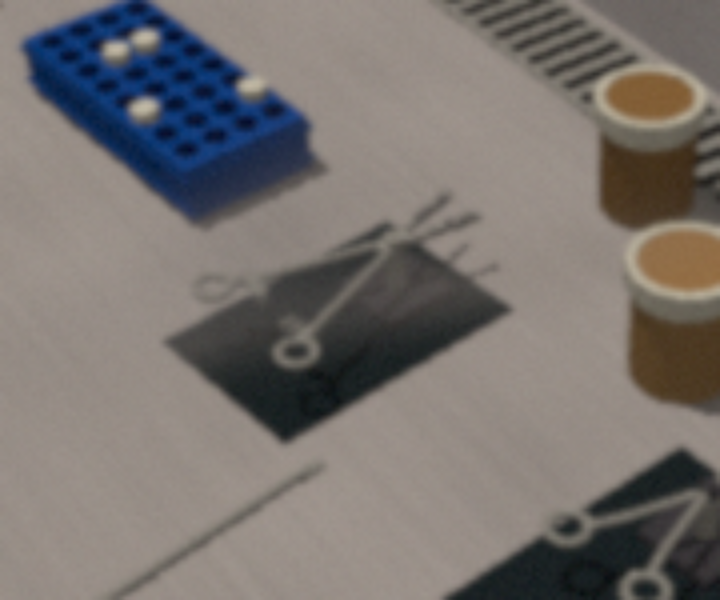

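Both views show the forceps fully open again. The rings are at top-crop (97,438) and (285,413), the same places as at the start, and the arm is clear.

```bash
python3 -c "
from rig import ticket
print(ticket.hand_in())"
```

```text
the job is handed in; nothing more can be done
None
```

The ratchet check is done and handed in; the hand-in reported no verdict. The robot's clock stood at about 17 s of the 40 s allowed.

- **Squeeze and hold:** I squeezed the forceps handles to a 24 mm finger opening, let go and moved clear. Pictures from both cameras then showed them still shut, holding on the ratchet.
- **Release:** I pressed the right-hand ring down about 10 mm with shut fingers, at about 3 N. The teeth parted and the handles sprang open.
- **Last check:** with the arm well away, both cameras showed the forceps open, with the rings back where they started. I never moved near the scissors.

**Disagreements in the measurements:**
- The estimates of the pivot position differed by about 4 mm along the instrument from the ring spacing and screw, and by up to about 12 mm from the crossing of the bar lines. I took the pivot as (0.600, 0.1615).
- The measured ring position differed from the predicted one by about 3 mm. I pressed at the measured position.
- The 24 mm opening is 2 mm under the 26 mm given for shut.

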